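# Dock a lidded tote, free its lid if caught, hold it open

## Robot

A 6-joint arm with a two-finger parallel gripper is mounted at the origin on the work surface. World frame = base frame: x ahead of the robot, y to its left, z up, the work surface at z = 0. Lengths are in m, angles in rad, forces in N, time in s.
With the tool pointing down it reaches from about 0.375 to 0.9 m from the base axis. Payload 3.1 kg.
Tool frame: the origin (TCP) lies midway between the tips of the shut fingers; the grasp point (between the pads) lies 19 mm behind it (manip.grasp_offset is the distance from the TCP to the grasp point, in m); z points along the fingers, y is the line along which they close (so a half turn about z gives the same grasp; the last joint's range is limited). The gripper opens to 85 mm and grips with 20 to 120 N. Pads are 22 mm wide; open, the fingers measure 114 mm over their backs; the gripper's body (76 mm by 85 mm) begins 54 mm behind the grasp point. The pads swing forward as they close: fully open they stand 13 mm farther back than shut.
Start: joints at [1.014, 0.527, 1.433, -0, 1.181, -0.178], TCP at [0.231, 0.581, 0.231] pointing down, gripper open.
Joint ranges: [-3.08, 3.08], [-0.75, 2.2], [0.22, 2.44], [-1.43, 4.57], [0, 2.65], [-2.85, 2.85]. Speed limits (rad/s): [2.79, 2.79, 3.14, 3.14, 3.14, 3.14].

## Interface

Orientations are given as a unit quaternion [x, y, z, w].
In Python, from station import sensors, cams, order, manip gives the robot as it stands.
- The arm moves only by the tool move_arm, never from a script. Its argument "targets" is a list of rows, each an object of numbers: "dx", "dy", "dz": the shift along the world's x, y, z normalised to -1 to 1, where 1 is 25 mm; "rx", "ry", "rz": the turn, a rotation vector about the world's x, y, z normalised to -1 to 1, where 1 is 30 degrees. A call has exactly 10 rows; each row shifts and turns the commanded pose from where the row before left it; what a row does not reach is not made up. A row lasts 1/8 s, in which the tool goes at most 62.5 mm and 10.7 degrees, less where a joint would pass 70% of its speed; a pose out of reach is approached as far as the arm can. A call with a number of a shift or a turn outside -1 to 1 is refused whole. A call with a gripper value outside its range is refused whole. "claw" is the opening in per cent of the stroke, from 0 (shut) to 100 (fully open), set as the call begins (left out, the last holds). The fingers move at their own pace and stop on an object; "newtons" is the grip in N (left out, the last holds). Time passes only in rows, so rows that do not move let the fingers close, or fill a call up. It gives the time, the measured TCP pose, the force, the opening and the grip force at its end, in the units of the state.
- sensors.sense(): the state, without advancing time (a new reading comes with each control period).
- cams.snapshot(name): name is "scene" or "top"; returns the picture (400x640x3 uint8, red, green, blue); there is no depth.
- cams.camera_model(name): a dict with "fx", "fy", "cx", "cy" (pixels), "distortion" ([k1, k2, p1, p2, k3] as OpenCV has them; the pictures are not rectified), "extrinsics" (4x4, takes a point from world to camera coordinates). Camera axes: x right, y down, z forward; pixel columns grow to the right and rows downward; lengths in m; the calibration is good to about 2 mm. A picture is of the moment at which its call begins. camera_model takes no time and is no camera call.
- order.sign_off(): hands the job in; it is judged then, once.
The state is a dict: "t": time; "q": joint angles; "qd": joint speeds; "tau": joint torques, N m; "tcp_pos": TCP position; "tool_rot": TCP orientation; "force": force on the tool from outside, world axes, zero at the start; "ft_torque": the same for the moment, N m; "finger_gap": opening from 0.0 (shut) to 1.0 (fully open); "gripper_force": force on a finger pad.
Only numpy, scipy, OpenCV 4.12 (cv2) and the standard library are available. Lean on these libraries where they do the work, as an engineer would, in place of code of your own. Each camera call takes 0.05 s, during which the arm holds its last target. There are 200 camera calls.

## Task

Push the blue lidded tote along the roller lane until it is fully home against the bay's end stop, then, before touching the red release, tug the lid upward by its steel bar handle to feel whether the hidden catch has caught. If the lid is held, slide the red release all the way towards the end stop and try again; then raise the lid at least 60 degrees and finish still holding it open by the handle, so that the colleague across the desk can take parts out (the lid falls shut if let go). Keep the tote on its rollers and home, and leave everything else on the desk where it is.

Things in the scene. Friction and masses are not known exactly. Their poses are not given: they have to be found in the camera images.
- lane: Roller lane fixed on the desk: 22 mm steel rollers (turn freely, tops 45 mm above the desk) between two aluminium side profiles, running along its own y; own x points away from the robot. Origin on the desk, straight under the tote's centre when the tote is home. Reaches 110 mm either side in x and from y = -140 mm (end stop) to +490 mm (loading end, end plate 58 mm high).
- bay_stop (a point): Middle of the rubber buffers of the yellow and black end stop plate (82 mm high), lane y = -110 mm, 51 mm above the desk. The tote is pushed along the lane's -y until its carrier plate meets them. The bay before it has yellow hold-down lips (tops 60 mm, mouths up to 72 mm above the desk) that reach over the carrier plate, and slightly braked rollers.
- tote: Blue lidded tote, 0.7 to 0.9 kg in all, on the rollers, its axes along the lane's (guide strips keep it straight to 1 degree). Origin: centre of the underside of its black carrier plate (170 x 220 x 8 mm along x, y, z). Blue walls outside 150 x 200 mm, top 103 mm above the origin, then the 8 mm lid. Home when its y in the lane's frame is 0. Pushing takes 1 to 6 N.
- push_face (a point): Middle of the upper rim's face on the tote's trailing end (facing the lane's +y), a place to push: tote y = 104, z = 90 mm. The rim face is 150 mm wide (x), 18 mm high (z 85 to 103 mm) and 4 mm proud of the wall below it; only the carrier plate's edge, at the bottom, lies 6 mm further out. The lid's edge is 6 mm further in.
- lid (a joint): Lid angle, rad: 0 shut, grows as the lid rises, end of travel 1.40; it falls shut by itself from any angle. If the catch has caught, the lid rises only about 0.035 rad (4.5 mm at the handle) and is then held firm (the tote itself may lift up to 3 mm in its lips); if not, it rises freely with 1 to 5 N. Which of the two cannot be seen.
- lid_hinge (a point): Middle of the lid's hinge axis, which runs along the tote's y on the robot's side (tote x = -78, z = 103 mm). The lid's free edge is on the far side (+x) and swings up and over towards the robot.
- lid_handle (a point): Middle of the lid's steel bar handle: a round bar 10 mm thick and 110 mm long along the tote's y, standing 35 mm (centre) above the lid's top. With the lid shut it lies 123 mm from the hinge axis along the tote's +x and 43 mm above it; it turns with the lid. Fingers pinching it from above, across x, let it turn between them.
- release (a joint): Travel of the red release slide, m: 0 as found (always), 0.016 when fully slid towards the end stop (along the tote's -y). It slides with 2 to 4 N, stays where it is left and draws the hidden bolt back, which stays back too. At 0.010 of travel the lid is free in every case.
- release_tab (a point): Middle of the top of the release's red thumb piece: 28 mm along x, 14 mm along y, 26 mm high below this point. With the release at 0: tote x = 112, y = 10, z = 96 mm. It sticks out 29 mm in +x from the black latch housing on the tote's far wall (face at x = 97 mm, top level with it). Push it from its +y side with fingertips from above, at x = 115 to 125 mm.
- puck_a: Bystander: black round puck with a green top, 46 mm across, 26 mm high, standing on the desk beyond the roller lane. Origin at the centre of its underside.
- puck_b: Bystander: black round puck with a green top, 46 mm across, 26 mm high, on the desk between the robot and the lane. Origin at the centre of its underside.
- puck_c: Bystander: black round puck with a green top, 46 mm across, 26 mm high, on the desk beyond the lane. Origin at the centre of its underside.
- red_box: Bystander: open cardboard box with a red rim, 110 x 160 x 60 mm high, on the desk beyond the lane. Origin at the centre of its underside.
- foil_crate: Bystander: foil-covered box with black pads on a yellow and black striped base, 200 x 260 x 167 mm high, at the right beyond the bay end of the lane. Origin at the centre of its underside.
- tape_roll: Bystander: brown tape roll standing on its flat side, 96 mm across, 48 mm high, on the desk between the robot and the lane. Origin at the centre of its underside.

How it is judged:
By the outcome, as a careful person would: the job done as asked, in the order asked, and still so for the second after the job is handed in, while the arm keeps its last pose, push and grip.
It also fails if it takes over 72 s, if anything falls off the work surface, if the arm or the gripper's body presses on something with over 40 N, if the wrist force passes 120 N, or if a joint passes its speed limit or range.

## Working session

There is one attempt and no reset: what is moved stays moved. The work goes in short steps, Python scripts to look and compute and a tool call to move; the robot and the scene stay as the last step left them, time stands still between calls to the robot, and variables do not carry over. Pictures are saved under pics/ and viewed, at most 10 in all, crops included, and the job is handed in when it is done.

Besides the shell and the picture viewer there is one more tool, called as name(argument=value, ...) on one line, values as JSON. move_arm: Moves the arm, as the interface text tells. Scaled input: -1 to 1 covers 25 mm each way for a shift and 30 degrees each way for a turn. Its arguments: {"type":"object","properties":{"targets":{"type":"array"},"claw":{"type":"number"},"newtons":{"type":"number"}},"required":["targets"]}

```bash
mkdir -p pics; ls; cat > h.py <<'E'
import numpy as np, cv2
from station import sensors, cams, order, manip
def snap(n,f):
    im=cams.snapshot(n); cv2.imwrite('pics/'+f,cv2.cvtColor(im,cv2.COLOR_RGB2BGR)); return im
def ray(n,px):
    m=cams.camera_model(n); K=np.array([[m['fx'],0,m['cx']],[0,m['fy'],m['cy']],[0,0,1]])
    u=cv2.undistortPoints(np.array(px,float).reshape(-1,1,2),K,np.array(m['distortion'])).reshape(-1,2)
    E=np.array(m['extrinsics']); d=np.c_[u,np.ones(len(u))]@E[:3,:3]; return -E[:3,:3].T@E[:3,3], d
def onplane(n,px,z):
    c,d=ray(n,px); return c+d*((z-c[2])/d[:,2])[:,None]
def proj(n,P):
    m=cams.camera_model(n); K=np.array([[m['fx'],0,m['cx']],[0,m['fy'],m['cy']],[0,0,1]]);E=np.array(m['extrinsics'])
    return cv2.projectPoints(np.array(P,float).reshape(-1,3),cv2.Rodrigues(E[:3,:3])[0],E[:3,3],K,np.array(m['distortion']))[0].reshape(-1,2)
E
python3 - <<'E'
from h import *
a=snap('scene','s0.png');b=snap('top','t0.png')
for n in('scene','top'):
    c,_=ray(n,[[320,200]]);print(n,c.round(3))
print(sensors.sense(), manip.grasp_offset)
E
```

```text
pics
scene [1.421 0.116 0.815]
top [ 0.354 -0.149  1.484]
{'t': 0.1, 'q': array([ 1.01350849e+00,  5.28377191e-01,  1.43377048e+00,  2.46920557e-05,
        1.18140659e+00, -1.78498016e-01]), 'qd': array([ 0.00058262, -0.00047833, -0.00284598,  0.00197206, -0.00158393,
        0.00094915]), 'tau': array([-4.32771740e-04, -4.43306530e+01, -1.78587466e+01, -3.06814709e-04,
        3.89715671e-03, -3.62398367e-06]), 'tcp_pos': array([0.23074303, 0.58015619, 0.2304302 ]), 'tool_rot': array([ 1.88269186e-01,  9.82116974e-01, -9.11072738e-04, -3.63400818e-04]), 'force': array([ 0.75839052, -0.07034864,  0.15985666]), 'ft_torque': array([-0.00663285,  0.02480085, -0.08219639]), 'gripper_force': 0.0, 'finger_gap': 0.9950477770433758} 0.0187
```

View pics/s0.png

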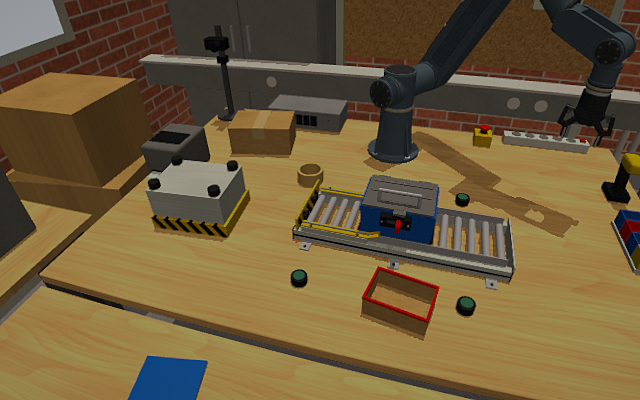

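View pics/t0.png

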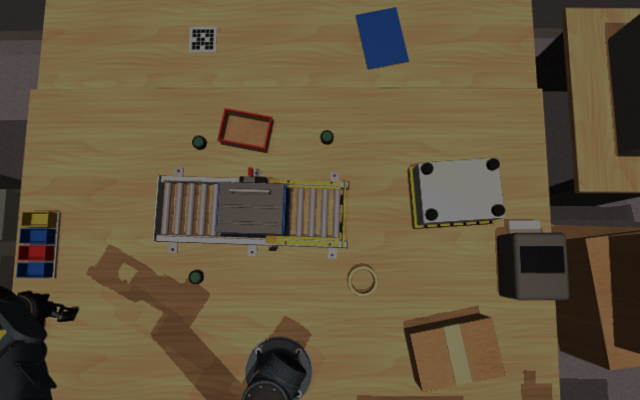

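The scene view shows the tote mid-lane (around 400,205) with the end stop at left (310,200). In the top view the lane spans about (155,175)–(348,245), the tote is at (253,210), the red tab at (250,172) and the handle at (250,191). I'll zoom in for measurement.

```bash
python3 - <<'E'
from h import *
b=cv2.imread('pics/t0.png')
c=cv2.resize(b[160:260,150:350],None,fx=4,fy=4,interpolation=cv2.INTER_CUBIC);cv2.imwrite('pics/t0c.png',np.clip(c*1.6,0,255).astype(np.uint8))
s=cv2.imread('pics/s0.png');hs=cv2.cvtColor(b,cv2.COLOR_BGR2HSV)
red=((hs[...,0]<8)|(hs[...,0]>172))&(hs[...,1]>150)&(hs[...,2]>60)
n,l,st,ce=cv2.connectedComponentsWithStats(red.astype(np.uint8))
for i in range(1,n):
    if st[i,4]>5: print(st[i],ce[i],onplane('top',[ce[i]],.14).round(4))
E
```

```text
[217 108  55  42 357] [244.45658263 129.22128852] [[0.7561 0.1034 0.14  ]]
[248 168   5   8  38] [250.         171.68421053] [[0.6216 0.0827 0.14  ]]
[ 18 245  28  16 301] [ 35.         252.62790698] [[0.3699 0.7366 0.14  ]]
```

View pics/t0c.png

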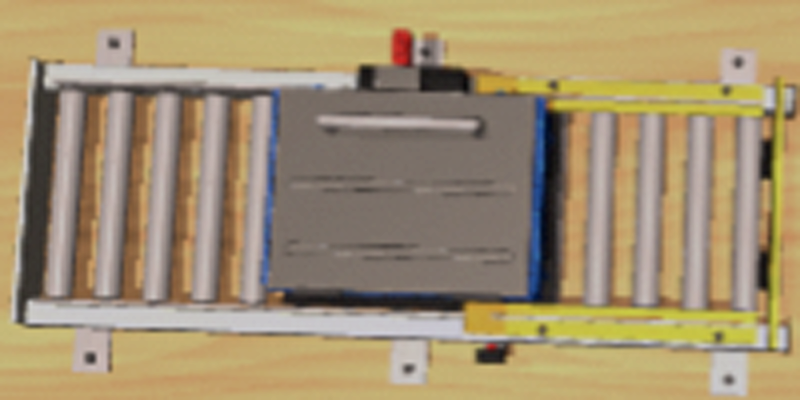

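The crop shows the lid corners at (278,93), (538,98), (528,297) and (268,288), the handle from (320,121) to (480,126), the end stop's top edge from (778,80) to (771,350), and the loading plate from (35,60) to (18,322).

```bash
python3 - <<'E'
from h import *
def f(p,z): return onplane('top',[[149.6+u/4,159.6+v/4] for u,v in p],z)
for n,p,z in [('lid',[(278,93),(538,98),(528,297),(268,288)],.156),('handle',[(320,121),(480,126)],.191),('stop',[(778,80),(771,350)],.082),('load',[(35,60),(18,322)],.058),('tabtop',[(402,32),(402,64)],.141),('rollL',[(72,92),(60,295)],.045),('rollR',[(748,117),(743,308)],.045),('outer near prof',[(25,322),(785,348)],.055)]:
    q=f(p,z);print(n,q[:,:2].round(4).tolist(),'mean',q.mean(0).round(4))
E
```

```text
lid [[0.5839, 0.1732], [0.5804, -0.0243], [0.4302, -0.019], [0.436, 0.1759]] mean [0.5076 0.0764 0.156 ]
handle [[0.5569, 0.1329], [0.5535, 0.0148]] mean [0.5552 0.0738 0.191 ]
stop [[0.608, -0.2086], [0.3938, -0.2026]] mean [ 0.5009 -0.2056  0.082 ]
load [[0.6279, 0.3982], [0.4138, 0.4013]] mean [0.5209 0.3998 0.058 ]
tabtop [[0.6342, 0.0826], [0.6092, 0.082]] mean [0.6217 0.0823 0.141 ]
rollL [[0.6037, 0.371], [0.4364, 0.3729]] mean [0.52  0.372 0.045]
rollR [[0.584, -0.1856], [0.4285, -0.1816]] mean [ 0.5062 -0.1836  0.045 ]
outer near prof [[0.414, 0.3968], [0.3962, -0.2148]] mean [0.4051 0.091  0.055 ]
```

Lane axes are turned about -1.8° in yaw. The tote centre is at (0.5095, 0.076), home is about (0.504, -0.090), so it needs to travel about 166 mm. I'll approach behind the trailing rim with the fingers shut and turned across x.

move_arm(targets=[{"dx": 0.9, "dy": -1, "rz": -0.234}, {"dx": 0.9, "dy": -1, "rz": -0.234}, {"dx": 0.9, "dy": -1, "rz": -0.234}, {"dx": 0.9, "dy": -1, "rz": -0.234}, {"dx": 0.9, "dy": -1, "rz": -0.234}, {"dx": 0.9, "dy": -1, "rz": -0.234}, {"dx": 0.9, "dy": -1, "rz": -0.234}, {"dx": 0.9, "dy": -1, "rz": -0.234}, {"dx": 0.9, "dy": -1, "rz": -0.234}, {"dx": 0.9, "dy": -1, "rz": -0.234}], claw=0, newtons=40)

```text
schema error: expected keys dx, dy, dz, rx, ry, rz
```

move_arm(targets=[{"dx": 0.9, "dy": -1, "dz": 0, "rx": 0, "ry": 0, "rz": -0.234}, {"dx": 0.9, "dy": -1, "dz": 0, "rx": 0, "ry": 0, "rz": -0.234}, {"dx": 0.9, "dy": -1, "dz": 0, "rx": 0, "ry": 0, "rz": -0.234}, {"dx": 0.9, "dy": -1, "dz": 0, "rx": 0, "ry": 0, "rz": -0.234}, {"dx": 0.9, "dy": -1, "dz": 0, "rx": 0, "ry": 0, "rz": -0.234}, {"dx": 0.9, "dy": -1, "dz": 0, "rx": 0, "ry": 0, "rz": -0.234}, {"dx": 0.9, "dy": -1, "dz": 0, "rx": 0, "ry": 0, "rz": -0.234}, {"dx": 0.9, "dy": -1, "dz": 0, "rx": 0, "ry": 0, "rz": -0.234}, {"dx": 0.9, "dy": -1, "dz": 0, "rx": 0, "ry": 0, "rz": -0.234}, {"dx": 0.9, "dy": -1, "dz": 0, "rx": 0, "ry": 0, "rz": -0.234}], claw=0, newtons=40)

```text
t: 1.35
tcp_pos: [0.4564, 0.3297, 0.2309]
tool_rot: [0.72, 0.694, -0.0, -0.0]
force: [0.1, 0.0, -0.7]
finger_gap: -0.002
gripper_force: 0.0
```

move_arm(targets=[{"dx": 0.46, "dy": -0.8, "dz": 0, "rx": 0, "ry": 0, "rz": 0}, {"dx": 0.46, "dy": -0.8, "dz": 0, "rx": 0, "ry": 0, "rz": 0}, {"dx": 0.46, "dy": -0.8, "dz": 0, "rx": 0, "ry": 0, "rz": 0}, {"dx": 0.46, "dy": -0.8, "dz": 0, "rx": 0, "ry": 0, "rz": 0}, {"dx": 0.46, "dy": -0.8, "dz": 0, "rx": 0, "ry": 0, "rz": 0}, {"dx": 0, "dy": 0, "dz": -0.8, "rx": 0, "ry": 0, "rz": 0}, {"dx": 0, "dy": 0, "dz": -0.8, "rx": 0, "ry": 0, "rz": 0}, {"dx": 0, "dy": 0, "dz": -0.8, "rx": 0, "ry": 0, "rz": 0}, {"dx": 0, "dy": 0, "dz": -0.8, "rx": 0, "ry": 0, "rz": 0}, {"dx": 0, "dy": 0, "dz": -0.72, "rx": 0, "ry": 0, "rz": 0}])

```text
t: 2.6
tcp_pos: [0.5132, 0.2306, 0.1322]
tool_rot: [0.719, 0.695, -0.001, -0.0]
force: [0.6, -0.5, 0.5]
finger_gap: 0.001
gripper_force: 0.0
```

move_arm(targets=[{"dx": 0, "dy": -0.5, "dz": 0, "rx": 0, "ry": 0, "rz": 0}, {"dx": 0, "dy": -0.5, "dz": 0, "rx": 0, "ry": 0, "rz": 0}, {"dx": 0, "dy": -0.3, "dz": 0, "rx": 0, "ry": 0, "rz": 0}, {"dx": 0, "dy": -0.3, "dz": 0, "rx": 0, "ry": 0, "rz": 0}, {"dx": -0.01, "dy": -0.3, "dz": 0, "rx": 0, "ry": 0, "rz": 0}, {"dx": -0.01, "dy": -0.3, "dz": 0, "rx": 0, "ry": 0, "rz": 0}, {"dx": -0.01, "dy": -0.4, "dz": 0, "rx": 0, "ry": 0, "rz": 0}, {"dx": -0.01, "dy": -0.4, "dz": 0, "rx": 0, "ry": 0, "rz": 0}, {"dx": -0.01, "dy": -0.4, "dz": 0, "rx": 0, "ry": 0, "rz": 0}, {"dx": -0.01, "dy": -0.4, "dz": 0, "rx": 0, "ry": 0, "rz": 0}])

```text
t: 3.85
tcp_pos: [0.5123, 0.135, 0.1334]
tool_rot: [0.719, 0.695, 0.0, 0.0]
force: [0.9, 3.6, 2.2]
finger_gap: -0.003
gripper_force: 1.6
```

move_arm(targets=[{"dx": -0.01, "dy": -0.4, "dz": 0, "rx": 0, "ry": 0, "rz": 0}, {"dx": -0.01, "dy": -0.4, "dz": 0, "rx": 0, "ry": 0, "rz": 0}, {"dx": -0.01, "dy": -0.4, "dz": 0, "rx": 0, "ry": 0, "rz": 0}, {"dx": -0.01, "dy": -0.4, "dz": 0, "rx": 0, "ry": 0, "rz": 0}, {"dx": -0.01, "dy": -0.4, "dz": 0, "rx": 0, "ry": 0, "rz": 0}, {"dx": -0.01, "dy": -0.4, "dz": 0, "rx": 0, "ry": 0, "rz": 0}, {"dx": -0.01, "dy": -0.4, "dz": 0, "rx": 0, "ry": 0, "rz": 0}, {"dx": -0.01, "dy": -0.2, "dz": 0, "rx": 0, "ry": 0, "rz": 0}, {"dx": -0.01, "dy": -0.2, "dz": 0, "rx": 0, "ry": 0, "rz": 0}, {"dx": 0, "dy": 0, "dz": 0, "rx": 0, "ry": 0, "rz": 0}])

```text
t: 5.1
tcp_pos: [0.509, 0.0549, 0.1329]
tool_rot: [0.719, 0.695, -0.001, -0.0]
force: [0.2, -0.0, 0.3]
finger_gap: 0.001
gripper_force: 0.0
```

move_arm(targets=[{"dx": 0, "dy": -0.12, "dz": 0, "rx": 0, "ry": 0, "rz": 0}, {"dx": 0, "dy": -0.12, "dz": 0, "rx": 0, "ry": 0, "rz": 0}, {"dx": 0, "dy": -0.12, "dz": 0, "rx": 0, "ry": 0, "rz": 0}, {"dx": 0, "dy": -0.12, "dz": 0, "rx": 0, "ry": 0, "rz": 0}, {"dx": 0, "dy": -0.12, "dz": 0, "rx": 0, "ry": 0, "rz": 0}, {"dx": 0, "dy": -0.12, "dz": 0, "rx": 0, "ry": 0, "rz": 0}, {"dx": 0, "dy": -0.12, "dz": 0, "rx": 0, "ry": 0, "rz": 0}, {"dx": 0, "dy": -0.12, "dz": 0, "rx": 0, "ry": 0, "rz": 0}, {"dx": 0, "dy": -0.06, "dz": 0, "rx": 0, "ry": 0, "rz": 0}, {"dx": 0, "dy": 0, "dz": 0, "rx": 0, "ry": 0, "rz": 0}])

```text
t: 6.35
tcp_pos: [0.5097, 0.0306, 0.1333]
tool_rot: [0.719, 0.695, 0.0, -0.0]
force: [-0.9, 5.2, -1.6]
finger_gap: -0.002
gripper_force: 2.3
```

move_arm(targets=[{"dx": 0, "dy": -0.08, "dz": 0, "rx": 0, "ry": 0, "rz": 0}, {"dx": 0, "dy": -0.08, "dz": 0, "rx": 0, "ry": 0, "rz": 0}, {"dx": 0, "dy": 0, "dz": 0, "rx": 0, "ry": 0, "rz": 0}, {"dx": 0, "dy": 0, "dz": 0, "rx": 0, "ry": 0, "rz": 0}, {"dx": 0, "dy": 0, "dz": 0, "rx": 0, "ry": 0, "rz": 0}, {"dx": 0, "dy": 0, "dz": 0, "rx": 0, "ry": 0, "rz": 0}, {"dx": 0, "dy": 0, "dz": 0, "rx": 0, "ry": 0, "rz": 0}, {"dx": 0, "dy": 0, "dz": 0, "rx": 0, "ry": 0, "rz": 0}, {"dx": 0, "dy": 0, "dz": 0, "rx": 0, "ry": 0, "rz": 0}, {"dx": 0, "dy": 0, "dz": 0, "rx": 0, "ry": 0, "rz": 0}])

```text
t: 7.6
tcp_pos: [0.5085, 0.0301, 0.1336]
tool_rot: [0.72, 0.694, 0.002, -0.003]
force: [-2.1, 16.4, 3.4]
finger_gap: -0.003
gripper_force: 8.2
```

Force rises with no advance, so the tote is against the stop. Next I'll back off, rise and check.

move_arm(targets=[{"dx": 0, "dy": 0.4, "dz": 0, "rx": 0, "ry": 0, "rz": 0}, {"dx": 0, "dy": 0.6, "dz": 0, "rx": 0, "ry": 0, "rz": 0}, {"dx": 0, "dy": 0.3, "dz": 0.6, "rx": 0, "ry": 0, "rz": 0}, {"dx": 0, "dy": 0, "dz": 1, "rx": 0, "ry": 0, "rz": 0}, {"dx": 0, "dy": 0, "dz": 1, "rx": 0, "ry": 0, "rz": 0}, {"dx": 0, "dy": 0, "dz": 1, "rx": 0, "ry": 0, "rz": 0}, {"dx": 0, "dy": 0, "dz": 1, "rx": 0, "ry": 0, "rz": 0}, {"dx": 0, "dy": 0, "dz": 0, "rx": 0, "ry": 0, "rz": 0}, {"dx": 0, "dy": 0, "dz": 0, "rx": 0, "ry": 0, "rz": 0}, {"dx": 0, "dy": 0, "dz": 0, "rx": 0, "ry": 0, "rz": 0}], claw=75)

```text
t: 8.85
tcp_pos: [0.5091, 0.0587, 0.2471]
tool_rot: [0.719, 0.695, -0.001, -0.001]
force: [-0.2, 0.7, 0.7]
finger_gap: 0.75
gripper_force: 0.0
```

```bash
python3 - <<'E'
from h import *
snap('scene','s1.png');snap('top','t1.png')
s=cv2.imread('pics/s1.png')[165:275,280:480];b=cv2.imread('pics/t1.png')[160:260,230:370]
c=np.vstack([cv2.resize(s,(545,300),interpolation=cv2.INTER_CUBIC)[:, :545],cv2.resize(b,(420,300),interpolation=cv2.INTER_CUBIC)if 0 else cv2.copyMakeBorder(cv2.resize(b,(420,300),interpolation=cv2.INTER_CUBIC),0,0,0,125,cv2.BORDER_CONSTANT)])
cv2.imwrite('pics/c1.png',np.clip(c*1.4,0,255).astype(np.uint8))
print(sensors.sense()['tcp_pos'])
hs=cv2.cvtColor(cv2.imread('pics/t1.png'),cv2.COLOR_BGR2HSV)
red=((hs[...,0]<8)|(hs[...,0]>172))&(hs[...,1]>150)&(hs[...,2]>60)
n,l,st,ce=cv2.connectedComponentsWithStats(red.astype(np.uint8))
for i in range(1,n):
    if st[i,4]>5: print(st[i],ce[i],onplane('top',[ce[i]],.14).round(4))
E
```

```text
[0.50932011 0.05869209 0.24731059]
[217 108  55  42 380] [244.65       129.19210526] [[0.7562 0.1028 0.14  ]]
[301 169   4   9  35] [302.45714286 173.11428571] [[ 0.6174 -0.0786  0.14  ]]
[ 18 245  28  16 311] [ 34.56913183 252.4437299 ] [[0.3705 0.738  0.14  ]]
```

View pics/c1.png

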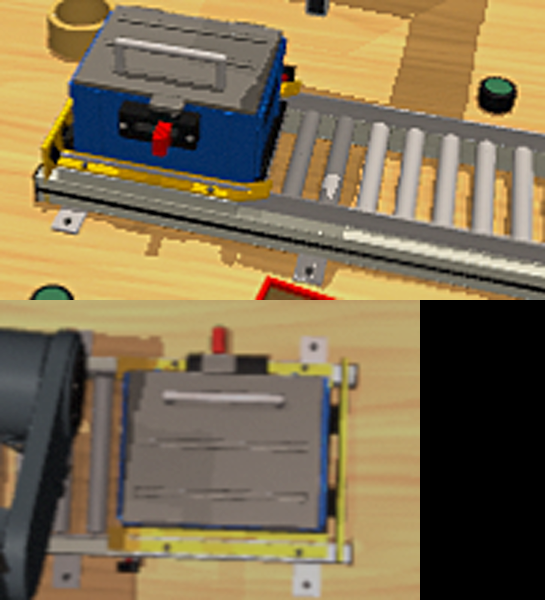

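The tote's leading edge sits at the stop (bottom crop, 330–345) and the tab is at world (0.617, -0.079). That puts the handle at about (0.550, -0.0865). I'll go there and pinch.

move_arm(targets=[{"dx": 0.27, "dy": -0.97, "dz": 0, "rx": 0, "ry": 0, "rz": 0}, {"dx": 0.27, "dy": -0.97, "dz": 0, "rx": 0, "ry": 0, "rz": 0}, {"dx": 0.27, "dy": -0.97, "dz": 0, "rx": 0, "ry": 0, "rz": 0}, {"dx": 0.27, "dy": -0.97, "dz": 0, "rx": 0, "ry": 0, "rz": 0}, {"dx": 0.27, "dy": -0.97, "dz": 0, "rx": 0, "ry": 0, "rz": 0}, {"dx": 0.28, "dy": -0.97, "dz": 0, "rx": 0, "ry": 0, "rz": 0}, {"dx": 0, "dy": 0, "dz": -0.5, "rx": 0, "ry": 0, "rz": 0}, {"dx": 0, "dy": 0, "dz": -0.6, "rx": 0, "ry": 0, "rz": 0}, {"dx": 0, "dy": 0, "dz": -0.6, "rx": 0, "ry": 0, "rz": 0}, {"dx": 0, "dy": 0, "dz": -0.3, "rx": 0, "ry": 0, "rz": 0}])

```text
t: 10.2
tcp_pos: [0.5495, -0.0857, 0.1966]
tool_rot: [0.718, 0.696, -0.001, -0.001]
force: [-1.0, 0.1, -0.1]
finger_gap: 0.751
gripper_force: 0.0
```

```bash
python3 - <<'E'
from h import *
s=snap('scene','s2.png');print(sensors.sense()['tcp_pos'])
c=cv2.resize(cv2.imread('pics/s2.png')[120:260,290:440],None,fx=4,fy=4,interpolation=cv2.INTER_CUBIC)
cv2.imwrite('pics/c2.png',c)
E
```

```text
[ 0.54936277 -0.0857787   0.19614822]
```

View pics/c2.png

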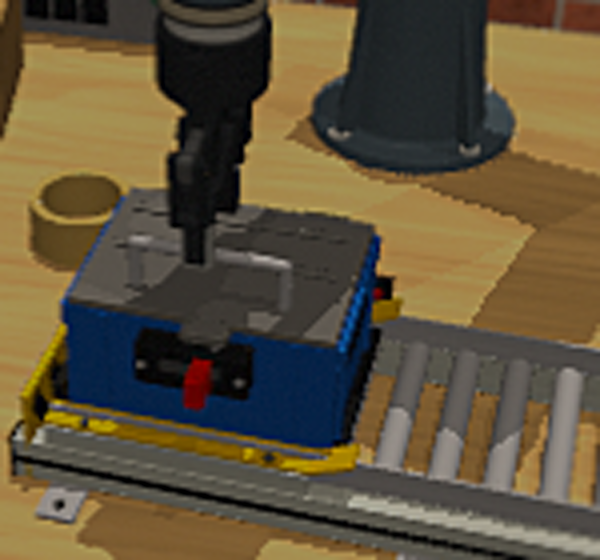

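The fingers straddle the bar, with the near fingertip at (200,260) in front of it. I'll lower 22 mm and close.

move_arm(targets=[{"dx": 0, "dy": 0, "dz": -0.4, "rx": 0, "ry": 0, "rz": 0}, {"dx": 0, "dy": 0, "dz": -0.3, "rx": 0, "ry": 0, "rz": 0}, {"dx": 0, "dy": 0, "dz": -0.18, "rx": 0, "ry": 0, "rz": 0}, {"dx": 0, "dy": 0, "dz": 0, "rx": 0, "ry": 0, "rz": 0}, {"dx": 0, "dy": 0, "dz": 0, "rx": 0, "ry": 0, "rz": 0}, {"dx": 0, "dy": 0, "dz": 0, "rx": 0, "ry": 0, "rz": 0}, {"dx": 0, "dy": 0, "dz": 0, "rx": 0, "ry": 0, "rz": 0}, {"dx": 0, "dy": 0, "dz": 0, "rx": 0, "ry": 0, "rz": 0}, {"dx": 0, "dy": 0, "dz": 0, "rx": 0, "ry": 0, "rz": 0}, {"dx": 0, "dy": 0, "dz": 0, "rx": 0, "ry": 0, "rz": 0}], claw=75)

```text
t: 11.5
tcp_pos: [0.5506, -0.0868, 0.1763]
tool_rot: [0.719, 0.695, -0.0, 0.0]
force: [0.5, -0.4, 0.2]
finger_gap: 0.75
gripper_force: 0.0
```

move_arm(targets=[{"dx": 0, "dy": 0, "dz": 0, "rx": 0, "ry": 0, "rz": 0}, {"dx": 0, "dy": 0, "dz": 0, "rx": 0, "ry": 0, "rz": 0}, {"dx": 0, "dy": 0, "dz": 0, "rx": 0, "ry": 0, "rz": 0}, {"dx": 0, "dy": 0, "dz": 0, "rx": 0, "ry": 0, "rz": 0}, {"dx": 0, "dy": 0, "dz": 0, "rx": 0, "ry": 0, "rz": 0}, {"dx": 0, "dy": 0, "dz": 0, "rx": 0, "ry": 0, "rz": 0}, {"dx": 0, "dy": 0, "dz": 0, "rx": 0, "ry": 0, "rz": 0}, {"dx": 0, "dy": 0, "dz": 0, "rx": 0, "ry": 0, "rz": 0}, {"dx": 0, "dy": 0, "dz": 0, "rx": 0, "ry": 0, "rz": 0}, {"dx": 0, "dy": 0, "dz": 0, "rx": 0, "ry": 0, "rz": 0}], claw=0, newtons=50)

```text
t: 12.75
tcp_pos: [0.5517, -0.087, 0.1766]
tool_rot: [0.719, 0.695, 0.001, 0.001]
force: [5.0, 1.5, -0.1]
finger_gap: 0.091
gripper_force: 48.8
```

move_arm(targets=[{"dx": -0.03, "dy": 0, "dz": 0.1, "rx": 0, "ry": 0, "rz": 0}, {"dx": -0.03, "dy": 0, "dz": 0.1, "rx": 0, "ry": 0, "rz": 0}, {"dx": -0.03, "dy": 0, "dz": 0.1, "rx": 0, "ry": 0, "rz": 0}, {"dx": -0.03, "dy": 0, "dz": 0.1, "rx": 0, "ry": 0, "rz": 0}, {"dx": -0.03, "dy": 0, "dz": 0.1, "rx": 0, "ry": 0, "rz": 0}, {"dx": 0, "dy": 0, "dz": 0, "rx": 0, "ry": 0, "rz": 0}, {"dx": 0, "dy": 0, "dz": 0, "rx": 0, "ry": 0, "rz": 0}, {"dx": 0, "dy": 0, "dz": 0, "rx": 0, "ry": 0, "rz": 0}, {"dx": 0, "dy": 0, "dz": 0, "rx": 0, "ry": 0, "rz": 0}, {"dx": 0, "dy": 0, "dz": 0, "rx": 0, "ry": 0, "rz": 0}])

```text
t: 14.0
tcp_pos: [0.5464, -0.0866, 0.1886]
tool_rot: [0.719, 0.695, -0.0, -0.0]
force: [3.1, 1.7, -0.5]
finger_gap: 0.092
gripper_force: 48.7
```

Rose 12 mm with almost no force, so either the lid is free or the grip slipped. I'll go a little further and look.

move_arm(targets=[{"dx": -0.04, "dy": 0, "dz": 0.1, "rx": 0, "ry": 0, "rz": 0}, {"dx": -0.04, "dy": 0, "dz": 0.1, "rx": 0, "ry": 0, "rz": 0}, {"dx": -0.04, "dy": 0, "dz": 0.1, "rx": 0, "ry": 0, "rz": 0}, {"dx": -0.05, "dy": 0, "dz": 0.1, "rx": 0, "ry": 0, "rz": 0}, {"dx": -0.05, "dy": 0, "dz": 0.1, "rx": 0, "ry": 0, "rz": 0}, {"dx": -0.05, "dy": 0, "dz": 0.1, "rx": 0, "ry": 0, "rz": 0}, {"dx": 0, "dy": 0, "dz": 0, "rx": 0, "ry": 0, "rz": 0}, {"dx": 0, "dy": 0, "dz": 0, "rx": 0, "ry": 0, "rz": 0}, {"dx": 0, "dy": 0, "dz": 0, "rx": 0, "ry": 0, "rz": 0}, {"dx": 0, "dy": 0, "dz": 0, "rx": 0, "ry": 0, "rz": 0}])

```text
t: 15.25
tcp_pos: [0.5399, -0.0867, 0.2037]
tool_rot: [0.719, 0.695, -0.0, -0.0]
force: [-1.7, 1.9, -4.4]
finger_gap: 0.089
gripper_force: 48.6
```

```bash
python3 - <<'E'
from h import *
s=snap('scene','s3.png');d=sensors.sense();print(d['tcp_pos'],d['force'])
c=cv2.resize(cv2.imread('pics/s3.png')[120:260,290:440],None,fx=4,fy=4,interpolation=cv2.INTER_CUBIC)
cv2.imwrite('pics/c3.png',c)
E
```

```text
[ 0.53992109 -0.08671643  0.2036638 ] [-0.72986967  2.67743662 -3.53544633]
```

View pics/c3.png

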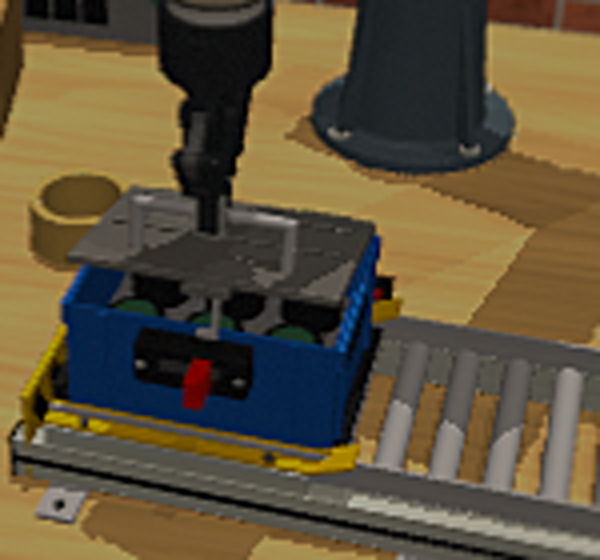

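The view shows the lid raised, with its free edge at about (210,270) and the interior visible. The catch has not caught, so the release stays untouched. I'll continue along the arc.

move_arm(targets=[{"dx": -0.16, "dy": 0.005, "dz": 0.2, "rx": 0, "ry": 0, "rz": 0}, {"dx": -0.16, "dy": 0.005, "dz": 0.2, "rx": 0, "ry": 0, "rz": 0}, {"dx": -0.16, "dy": 0.005, "dz": 0.195, "rx": 0, "ry": 0, "rz": 0}, {"dx": -0.16, "dy": 0.005, "dz": 0.195, "rx": 0, "ry": 0, "rz": 0}, {"dx": -0.165, "dy": 0.005, "dz": 0.19, "rx": 0, "ry": 0, "rz": 0}, {"dx": -0.195, "dy": 0.006, "dz": 0.16, "rx": 0, "ry": 0, "rz": 0}, {"dx": -0.2, "dy": 0.006, "dz": 0.155, "rx": 0, "ry": 0, "rz": 0}, {"dx": -0.205, "dy": 0.007, "dz": 0.15, "rx": 0, "ry": 0, "rz": 0}, {"dx": -0.205, "dy": 0.007, "dz": 0.15, "rx": 0, "ry": 0, "rz": 0}, {"dx": -0.21, "dy": 0.007, "dz": 0.14, "rx": 0, "ry": 0, "rz": 0}])

```text
t: 16.55
tcp_pos: [0.4951, -0.0855, 0.248]
tool_rot: [0.719, 0.695, 0.001, 0.001]
force: [3.5, 2.4, -2.0]
finger_gap: 0.089
gripper_force: 48.6
```

move_arm(targets=[{"dx": -0.225, "dy": 0.007, "dz": 0.12, "rx": 0, "ry": 0, "rz": 0}, {"dx": -0.23, "dy": 0.007, "dz": 0.11, "rx": 0, "ry": 0, "rz": 0}, {"dx": -0.235, "dy": 0.007, "dz": 0.1, "rx": 0, "ry": 0, "rz": 0}, {"dx": -0.235, "dy": 0.008, "dz": 0.09, "rx": 0, "ry": 0, "rz": 0}, {"dx": -0.24, "dy": 0.008, "dz": 0.08, "rx": 0, "ry": 0, "rz": 0}, {"dx": -0.29, "dy": 0.009, "dz": 0.07, "rx": 0, "ry": 0, "rz": 0}, {"dx": -0.3, "dy": 0.01, "dz": 0.055, "rx": 0, "ry": 0, "rz": 0}, {"dx": -0.305, "dy": 0.01, "dz": 0.04, "rx": 0, "ry": 0, "rz": 0}, {"dx": -0.31, "dy": 0.01, "dz": 0.02, "rx": 0, "ry": 0, "rz": 0}, {"dx": -0.31, "dy": 0.01, "dz": 0.005, "rx": 0, "ry": 0, "rz": 0}])

```text
t: 17.8
tcp_pos: [0.4293, -0.0838, 0.2669]
tool_rot: [0.719, 0.695, 0.002, 0.003]
force: [3.4, 4.1, 11.1]
finger_gap: 0.09
gripper_force: 50.8
```

move_arm(targets=[{"dx": 0, "dy": 0, "dz": 0, "rx": 0, "ry": 0, "rz": 0}, {"dx": 0, "dy": 0, "dz": 0, "rx": 0, "ry": 0, "rz": 0}, {"dx": 0, "dy": 0, "dz": 0, "rx": 0, "ry": 0, "rz": 0}, {"dx": 0, "dy": 0, "dz": 0, "rx": 0, "ry": 0, "rz": 0}, {"dx": 0, "dy": 0, "dz": 0, "rx": 0, "ry": 0, "rz": 0}, {"dx": 0, "dy": 0, "dz": 0, "rx": 0, "ry": 0, "rz": 0}, {"dx": 0, "dy": 0, "dz": 0, "rx": 0, "ry": 0, "rz": 0}, {"dx": 0, "dy": 0, "dz": 0, "rx": 0, "ry": 0, "rz": 0}, {"dx": 0, "dy": 0, "dz": 0, "rx": 0, "ry": 0, "rz": 0}, {"dx": 0, "dy": 0, "dz": 0, "rx": 0, "ry": 0, "rz": 0}])

```text
t: 19.05
tcp_pos: [0.4293, -0.0838, 0.2669]
tool_rot: [0.719, 0.695, 0.001, 0.003]
force: [2.9, 3.9, 11.0]
finger_gap: 0.092
gripper_force: 50.9
```

```bash
python3 - <<'E'
from h import *
s=snap('scene','s4.png');snap('top','t4.png');d=sensors.sense();p=d['tcp_pos'];print(p,d['force'])
v=p+[0,0,.0187-.0023]-[.4275,0,.148];print(np.hypot(v[0],v[2]),np.degrees(np.arctan2(v[2],v[0]))-19.3)
c=cv2.resize(cv2.imread('pics/s4.png')[90:260,280:450],None,fx=3,fy=3,interpolation=cv2.INTER_CUBIC)
b=cv2.resize(cv2.imread('pics/t4.png')[160:260,270:370],(290,290))
c[:290]=c[:290];cv2.imwrite('pics/c4.png',np.hstack([c,cv2.copyMakeBorder(b,0,c.shape[0]-290,0,0,cv2.BORDER_CONSTANT)]))
hs=cv2.cvtColor(cv2.imread('pics/t4.png'),cv2.COLOR_BGR2HSV)
red=((hs[...,0]<8)|(hs[...,0]>172))&(hs[...,1]>150)&(hs[...,2]>60)
n,l,st,ce=cv2.connectedComponentsWithStats(red.astype(np.uint8))
for i in range(1,n):
    if st[i,4]>5: print(st[i],ce[i],onplane('top',[ce[i]],.14).round(4))
E
```

```text
[ 0.4292284  -0.08374709  0.26686443] [ 2.90340321  4.11600776 10.61773314]
0.13527547666610354 69.96791940037596
[217 108  55  42 376] [244.62234043 129.19946809] [[0.7562 0.1029 0.14  ]]
[300 170   5   9  43] [302.         174.18604651] [[ 0.614  -0.0773  0.14  ]]
[ 18 245  28  16 311] [ 34.5562701 252.4437299] [[0.3705 0.738  0.14  ]]
```

View pics/c4.png

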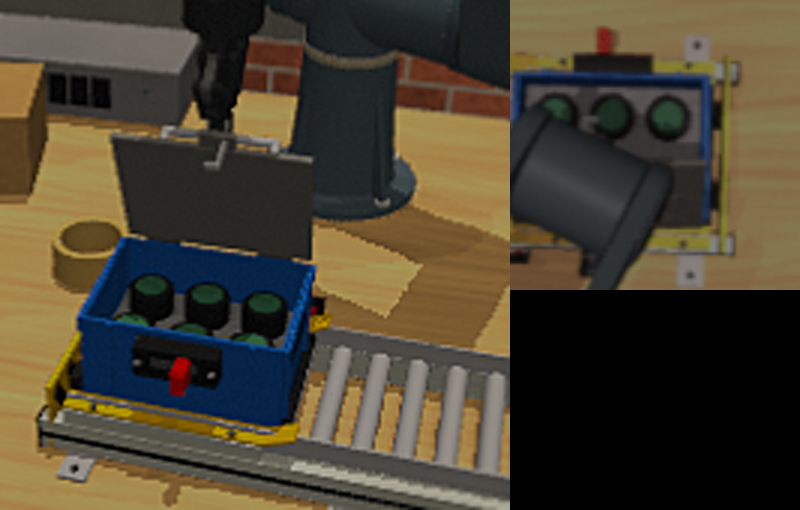

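The lid stands at about 70°, held by the bar, and the tote is at the stop. The tool is pressing down about 11 N, so I'll ease that off and bias slightly towards the stop.

move_arm(targets=[{"dx": 0, "dy": 0, "dz": 0.06, "rx": 0, "ry": 0, "rz": 0}, {"dx": 0, "dy": 0, "dz": 0.06, "rx": 0, "ry": 0, "rz": 0}, {"dx": 0, "dy": -0.04, "dz": 0.04, "rx": 0, "ry": 0, "rz": 0}, {"dx": 0, "dy": -0.04, "dz": 0, "rx": 0, "ry": 0, "rz": 0}, {"dx": 0, "dy": 0, "dz": 0, "rx": 0, "ry": 0, "rz": 0}, {"dx": 0, "dy": 0, "dz": 0, "rx": 0, "ry": 0, "rz": 0}, {"dx": 0, "dy": 0, "dz": 0, "rx": 0, "ry": 0, "rz": 0}, {"dx": 0, "dy": 0, "dz": 0, "rx": 0, "ry": 0, "rz": 0}, {"dx": 0, "dy": 0, "dz": 0, "rx": 0, "ry": 0, "rz": 0}, {"dx": 0, "dy": 0, "dz": 0, "rx": 0, "ry": 0, "rz": 0}])

```text
t: 20.4
tcp_pos: [0.4274, -0.0852, 0.2683]
tool_rot: [0.719, 0.695, -0.0, -0.0]
force: [0.9, 1.8, -2.7]
finger_gap: 0.093
gripper_force: 49.0
```

move_arm(targets=[{"dx": 0, "dy": -0.06, "dz": 0, "rx": 0, "ry": 0, "rz": 0}, {"dx": 0, "dy": -0.06, "dz": 0, "rx": 0, "ry": 0, "rz": 0}, {"dx": 0, "dy": 0, "dz": 0, "rx": 0, "ry": 0, "rz": 0}, {"dx": 0, "dy": 0, "dz": 0, "rx": 0, "ry": 0, "rz": 0}, {"dx": 0, "dy": 0, "dz": 0, "rx": 0, "ry": 0, "rz": 0}, {"dx": 0, "dy": 0, "dz": 0, "rx": 0, "ry": 0, "rz": 0}, {"dx": 0, "dy": 0, "dz": 0, "rx": 0, "ry": 0, "rz": 0}, {"dx": 0, "dy": 0, "dz": 0, "rx": 0, "ry": 0, "rz": 0}, {"dx": 0, "dy": 0, "dz": 0, "rx": 0, "ry": 0, "rz": 0}, {"dx": 0, "dy": 0, "dz": 0, "rx": 0, "ry": 0, "rz": 0}])

```text
t: 21.65
tcp_pos: [0.4279, -0.0873, 0.269]
tool_rot: [0.719, 0.695, 0.001, -0.0]
force: [0.1, 7.0, 2.6]
finger_gap: 0.092
gripper_force: 49.6
```

```bash
python3 - <<'E'
from h import *
snap('scene','s5.png');snap('top','t5.png');d=sensors.sense();print(d['tcp_pos'],d['force'],d['ft_torque'])
for f in('t1','t4','t5'):
    hs=cv2.cvtColor(cv2.imread(f'pics/{f}.png'),cv2.COLOR_BGR2HSV)[160:185,290:315]
    red=((hs[...,0]<8)|(hs[...,0]>172))&(hs[...,1]>100)&(hs[...,2]>40)
    w=red*hs[...,1].astype(float)
    yy,xx=np.mgrid[:25,:25];print(f,(w*xx).sum()/w.sum(),(w*yy).sum()/w.sum())
E
```

```text
[ 0.42789408 -0.08732497  0.26896307] [0.83755562 6.86947159 3.20930418] [ 1.19969452 -0.17461485  0.10239118]
t1 12.464081931236285 13.111777615215802
t4 12.020993282149712 14.209093090211132
t5 12.495056398830247 14.031611196212227
```

```bash
python3 -c "
from station import order
print(order.sign_off())"
```

```text
the job is handed in; nothing more can be done
None
```

I pushed the tote home against the end stop and tugged the lid, which rose freely, so I left the red release alone; the lid is now held open at about 70° by its handle, and the job is handed in, with no verdict returned.

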